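# Tip the rattle-test balls into their narrow-necked jar

### The arm

A 6-joint arm with a two-finger parallel gripper is mounted at the origin on the work surface. World frame = base frame: x ahead of the robot, y to its left, z up, the work surface at z = 0. Lengths are in m, angles in rad, forces in N, time in s.
With the tool pointing down it reaches from about 0.375 to 0.975 m from the base axis. Payload 3.8 kg.
Tool frame: the origin (TCP) lies midway between the tips of the shut fingers; the grasp point (between the pads) lies 19 mm behind it; z points along the fingers, y is the line along which they close (so a half turn about z gives the same grasp; the last joint's range is limited). The gripper opens to 85 mm and grips with 20 to 120 N. Pads are 22 mm wide; open, the fingers measure 114 mm over their backs; the gripper's body (76 mm by 85 mm) begins 54 mm behind the grasp point. The pads swing forward as they close: fully open they stand 13 mm farther back than shut.
Start: joints at [1.261, 0.264, 1.604, -0, 1.274, -0.037], TCP at [0.182, 0.65, 0.231] pointing down, gripper open.
Joint ranges: [-2.63, 2.63], [-0.94, 2.18], [0.31, 2.57], [-1.31, 4.45], [0, 2.66], [-2.55, 2.55]. Speed limits (rad/s): [2.57, 2.57, 3.14, 3.14, 3.14, 3.14].

### API

Orientations are given as a rotation vector (axis times angle).
In Python, from rig import manip gives the robot as it stands.
- The arm moves only by the tool carry_out, never from a script. Its argument "plan" is a list of rows, each a list of 6 numbers: the shift along the tool's x, y, z in mm, then the turn, a rotation vector about the tool's x, y, z in degrees. In form: [[tx, ty, tz, rx, ry, rz], ...]. A call has 1 to 10 rows; each row shifts and turns the commanded pose from where the row before left it, along the tool's axes as they then stand; what a row does not reach is not made up. A row lasts 1/8 s, in which the tool goes at most 62.5 mm and 10.7 degrees, less where a joint would pass 70% of its speed; a pose out of reach is approached as far as the arm can. A call is refused whole if a number of a shift passes 62.5 or a number of a turn 10.7, either way. A call with a gripper value outside its range is refused whole. "grip" is the opening, from 0 (shut) to 1 (fully open), set as the call begins (left out, the last holds). The fingers move at their own pace and stop on an object; the grip force is fixed at half the most. Time passes only in rows, so rows that do not move let the fingers close. It gives the time, the measured TCP pose, the force, the opening and the grip force at its end, in the units of the state.
- manip.read_state(): the state, without advancing time (a new reading comes with each control period).
- manip.read_camera(name): name is "scene" or "top"; returns the picture (420x560x3 uint8, red, green, blue); there is no depth.
- manip.calibration(name): a dict with "camera_matrix" (3x3 intrinsics, pixels), "T" (4x4, takes a point from camera to world coordinates). Camera axes: x right, y up, looking along -z (the intrinsics and any distortion apply to the point x, -y, -z); pixel columns grow to the right and rows downward; lengths in m; the calibration is good to about 2 mm. A picture is of the moment at which its call begins. calibration takes no time and is no camera call.
- manip.sign_off(): hands the job in; it is judged then, once.
Trained networks look in the newest picture that a camera, given by its name, has taken for a name from the list of things; names that differ only in an ending like _2 or _b are one class to them, and where a whole thing is asked for, a point or a joint stands for the part that bears it (a point fixed in the world has none). Each returns a list of dicts, best first, with "confidence" (0 to 1); they miss things now and then, are a little off and sometimes report something else, mostly with a low value. They report only what shows in the picture. A call takes as long as a camera call. They do not tell look-alikes from the thing itself.
- manip.look_for(camera, query): "at" ([x, y, z] in m, in world coordinates, good to about 4 mm: the middle of the surface that is visible of it).
- manip.outline_of(camera, query): "pixels" (420x560 bool, what is visible of it).
- manip.mark_of(camera, query): "at" ([x, y, z] in m, in world coordinates, good to about 4 mm: a listed point, or the origin of a listed thing).
The state is a dict: "t": time; "joint_pos": joint angles; "joint_vel": joint speeds; "joint_efforts": joint torques, N m; "tcp_pos": TCP position; "tcp_rot": TCP orientation; "contact_force": force on the tool from outside, world axes, zero at the start; "ft_torque": the same for the moment, N m; "grip_width": finger opening in m; "grip_force": force on a finger pad.
Only numpy, scipy, OpenCV 4.12 (cv2) and the standard library are available. Lean on these libraries where they do the work, as an engineer would, in place of code of your own. Each camera call takes 0.05 s, during which the arm holds its last target. There are 200 camera calls.

### The job

The loudspeaker rattle test is over: pick up the little dark steel scoop and put its two steel balls away in the open glass jar with the narrow neck. Keep the scoop level until its turned-down lip hangs just inside the jar's mouth, then tip it with the lip kept there so that both balls roll in and none misses. Leave the jar standing upright and set the empty scoop back flat on the bench.

Things in the scene. Friction and masses are not known exactly. Their poses are not given: they have to be found in the camera images.
- scoop: Dark steel scoop: a narrow trough, 206 mm long overall, 32 mm wide, 0.14 kg, flat on the bench. Origin: underside, mid-trough; -x to the spout, +x to the handle, z up. Trough x -35..45 mm, walls 24 mm high. Handle: solid block x 45..105, y -8..8, z 0..44 mm; pinch it across y from above at x 75, z 30. Balls stay in while level, roll out beyond 20 degrees nose-down; 50 empties it.
- scoop_lip (a point): Lower edge of the scoop's turned-down lip, mid-width, at (-100, 0, 3) mm in the scoop's frame. The floor ramps up at 20 degrees from the trough (x -35 to -71), then a level spout runs to the tip at x -101: 26 mm wide outside, 21 inside, floor top z 16, floor underside z 13, walls to z 30. The lip is a plate 24 mm wide, 2.5 thick, hanging 10 mm below the spout's underside at the tip.
- jar: Open clear-glass jar, loose, upright, 0.45 kg: body 90 mm across, shoulder from 70 to 88 mm height, then a straight neck 60 mm outside, 52 mm inside; rim 110 mm high. Origin: centre of its underside; z is its axis. Near it stand a jar of the same shape with a steel cap on and a low wide glass pot 55 mm high: neither is the one.
- ball_a: Steel ball 16 mm across, 17 g, lying in the scoop's trough nearer the spout. Origin: its centre.
- ball_b: Steel ball 16 mm across, 17 g, lying in the scoop's trough nearer the handle. Origin: its centre.
There are look-alikes about, which are no part of the job. Leave any orange look-alike of the jar alone.

How it is judged:
On the way, in this order (a step that is already met when the one before it is completed fails the run):
1. the scoop's lip hangs just inside the jar's mouth, scoop still level (within 17 degrees), both balls still in it (horizontal distance between scoop_lip and jar below 0.024 m and z of scoop_lip in the frame of jar between 0.08 and 0.109 m and angle between scoop's own z axis and vertical below 0.3 rad and x of each of ball_a, ball_b in the frame of scoop above -0.075 m and distance between each of ball_a, ball_b and scoop below 0.085 m), for 0.2 s.
2. both balls are inside the jar (horizontal distance between each of ball_a, ball_b and jar below 0.042 m and z of ball_a in the frame of jar between 0 and 0.085 m and z of ball_b in the frame of jar between 0 and 0.085 m), for 0.2 s.
At the end, for the whole second after the job is handed in: Both balls lie inside the open jar; the jar stands upright on the bench (within 6 degrees); the scoop is released and at rest, flat on the bench (within 8 degrees, underside within 8 mm of the bench top) (all of step 2 and angle between jar's own z axis and vertical below 0.1 rad and height (world z) of jar below 0.01 m and height (world z) of scoop below 0.008 m and angle between scoop's own z axis and vertical below 0.15 rad and linear speed of each of scoop, jar below 0.03 m/s); the robot touches nothing.
It fails at once if a ball falls onto the bench (height (world z) of any of ball_a, ball_b below 0.0092 m).
It fails at once if the scoop is tipped more than 30 degrees with its lip out of the jar's mouth (over 35 mm from the jar's axis, or over 15 mm above the rim) while a ball is not yet in the jar (angle between scoop's own z axis and vertical above 0.52 rad and not ((horizontal distance between ball_a and jar below 0.042 m and z of ball_a in the frame of jar between 0 and 0.085 m) and (horizontal distance between ball_b and jar below 0.042 m and z of ball_b in the frame of jar between 0 and 0.085 m)) and (horizontal distance between scoop_lip and jar above 0.035 m or z of scoop_lip in the frame of jar above 0.125 m)).
It fails at once if the jar is knocked over (tilted more than 25 degrees) (angle between jar's own z axis and vertical above 0.44 rad).
It also fails if it takes over 72 s, if anything falls off the work surface, if the arm or the gripper's body presses on something with over 40 N, if the wrist force passes 120 N, or if a joint passes its speed limit or range.

## Working session

There is one attempt and no reset: what is moved stays moved. The work goes in short steps, Python scripts to look and compute and a tool call to move; the robot and the scene stay as the last step left them, time stands still between calls to the robot, and variables do not carry over. Pictures are saved under pics/ and viewed, at most 10 in all, crops included, and the job is handed in when it is done.

Besides the shell and the picture viewer there is one more tool, called after "Call:" as name([rows], argument=value, ...), one row to a line, values as JSON. carry_out: Moves the arm, as the interface text tells. Its arguments: {"type":"object","properties":{"plan":{"type":"array"},"grip":{"type":"number"}},"required":["plan"]}

```bash
mkdir -p pics; python3 - <<'E'
from rig import manip
import cv2, numpy as np
for c in("scene","top"):
    im=manip.read_camera(c); cv2.imwrite(f"pics/{c}0.png",im[:,:,::-1])
    K=manip.calibration(c); print(c,np.round(K["camera_matrix"],1).tolist(),np.round(K["T"],3).tolist())
    for q in("scoop","scoop_lip","jar","ball_a"):
        for d in manip.mark_of(c,q): print(c,q,np.round(d["at"],3),round(d["confidence"],2))
s=manip.read_state(); print(s["t"],s["tcp_pos"],s["tcp_rot"],s["grip_width"])
E
```

```text
scene [[425.4, 0.0, 275.2], [0.0, 425.4, 215.5], [0.0, 0.0, 1.0]] [[0.703, -0.394, 0.592, 1.066], [0.711, 0.363, -0.602, -0.553], [0.022, 0.844, 0.536, 0.554], [0.0, 0.0, 0.0, 1.0]]
scene scoop [ 0.507 -0.256 -0.004] 0.68
scene scoop_lip [ 0.407 -0.242  0.   ] 0.79
scene scoop_lip [ 0.507 -0.258 -0.002] 0.52
scene jar [ 0.629 -0.168  0.002] 0.96
scene jar [ 0.491 -0.03  -0.001] 0.85
scene jar [0.35  0.002 0.001] 0.68
scene jar [ 0.519 -0.255  0.016] 0.52
scene ball_a [ 0.499 -0.254  0.009] 0.62
scene ball_a [ 0.523 -0.258  0.016] 0.52
top [[452.2, 0.0, 280.9], [0.0, 452.2, 213.4], [0.0, 0.0, 1.0]] [[0.021, 0.988, -0.155, 0.348], [-1.0, 0.023, 0.01, 0.004], [0.013, 0.155, 0.988, 1.087], [0.0, 0.0, 0.0, 1.0]]
top scoop [ 0.506 -0.26  -0.   ] 0.75
top scoop_lip [ 0.41  -0.239  0.005] 0.75
top jar [0.352 0.002 0.002] 0.91
top jar [ 0.492 -0.026 -0.002] 0.85
top jar [ 0.63  -0.169 -0.003] 0.8
top ball_a [ 0.497 -0.255  0.01 ] 0.49
top ball_a [ 0.523 -0.259  0.013] 0.38
0.5 [0.18186193 0.64999893 0.23117836] [-4.27150294e-01 -3.11237192e+00  2.29454063e-04] 0.08521395555507864
```

View pics/scene0.png

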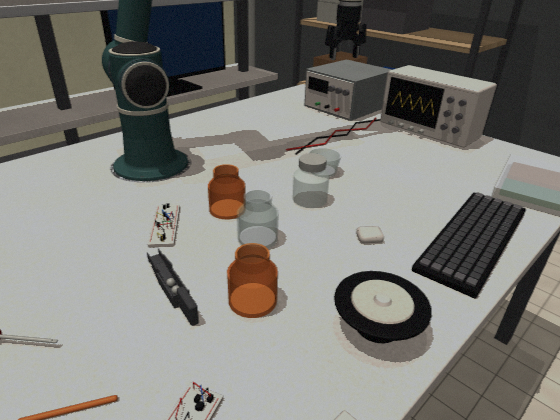

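View pics/top0.png

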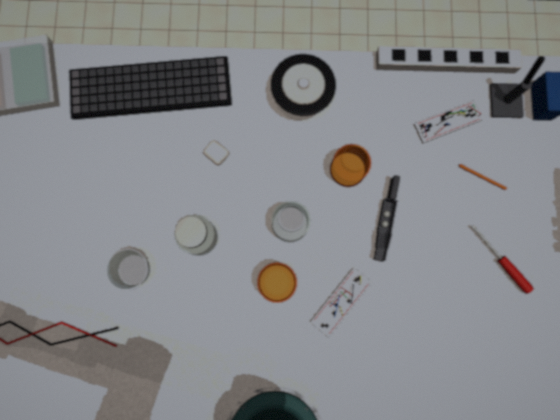

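The scoop is dark, at scene (172,285) and top (388,220). There are five jar candidates in the scene view: clear open (258,218), capped clear (311,180), low pot (325,160), orange (227,190) and orange (252,280). The open clear jar with a narrow neck at scene (258,218) / top (290,222) fits. I'll confirm it in a crop.

```bash
cat > h.py <<'E'
import numpy as np, cv2
from rig import manip
def proj(c,P):
    k=manip.calibration(c); q=np.linalg.inv(k["T"])@np.append(P,1); v=k["camera_matrix"]@np.array([q[0],-q[1],-q[2]]); return v[:2]/v[2]
def unproj(c,uv,z):
    k=manip.calibration(c); d=np.linalg.inv(k["camera_matrix"])@np.array([*uv,1.]); d=k["T"][:3,:3]@np.array([d[0],-d[1],-d[2]]); o=k["T"][:3,3]
    return o+d*(z-o[2])/d[2]
E
python3 - <<'E'
from h import *
a=cv2.imread("pics/scene0.png")[180:330,140:290]; b=cv2.imread("pics/top0.png")[160:270,260:410]
cv2.imwrite("pics/crop1.png",np.hstack([cv2.resize(a,(400,400),interpolation=2),cv2.resize(b,(400,293),interpolation=2)[:293].copy() if 0 else cv2.copyMakeBorder(cv2.resize(b,(400,293),interpolation=2),0,107,0,0,0)]))
# scoop axis from top-view mask; jar outline
m=manip.outline_of("top","scoop")
for d in m[:2]:
    p=np.argwhere(d["pixels"])[:,::-1].astype(float); c=p.mean(0); w=np.linalg.svd(p-c,full_matrices=0)[2][0]; t=(p-c)@w
    print(d["confidence"],len(p),c,unproj("top",c+w*t.min(),.03),unproj("top",c+w*t.max(),.03))
E
```

```text
0.58 996 [386.04919679 220.15261044] [ 0.61305521 -0.2781468   0.03      ] [ 0.40957123 -0.2355787   0.03      ]
```

View pics/crop1.png

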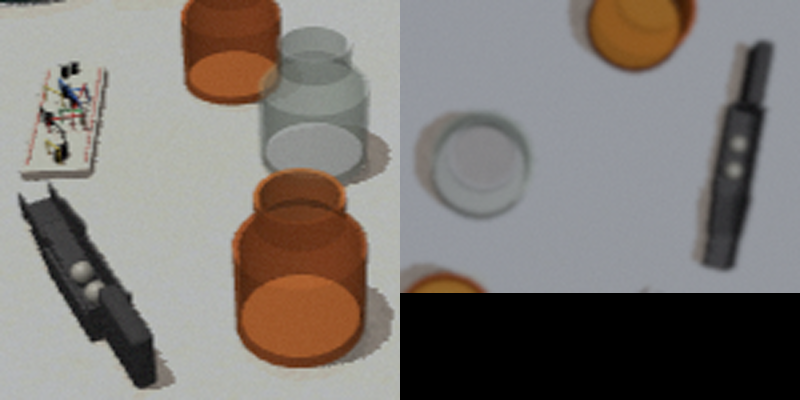

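The crop shows the clear jar is open and uncapped. The scoop's spout is at scene (150,255), its handle at (193,315), and both balls are in the trough. I'll pour along +y with the handle pointing to -y, clear of the orange jars. First I move above the handle.

Call:
carry_out([
  [-31.6,-39,0,0,0,0],
  [-31.6,-39,0,0,0,0],
  [-31.6,-39,0,0,0,0],
  [-31.6,-39,0,0,0,0],
  [-31.6,-39,0,0,0,0],
  [-31.6,-39,0,0,0,0],
  [-31.6,-39,0,0,0,0],
  [-31.6,-39,0,0,0,0],
  [-31.6,-39,0,0,0,0],
  [-31.6,-39,0,0,0,0],
], grip=1)

```text
t: 1.8
tcp_pos: [0.3816, 0.1879, 0.2318]
tcp_rot: [0.427, 3.111, 0.001]
contact_force: [0.7, 0.9, 0.4]
grip_width: 0.0857
grip_force: 0.0
```

Call:
carry_out([
  [-31.6,-39,0,0,0,0],
  [-31.6,-39,0,0,0,0],
  [-31.6,-39,0,0,0,0],
  [-31.6,-39,0,0,0,0],
  [-31.6,-39,0,0,0,0],
  [-31.6,-39,0,0,0,0],
  [-31.6,-39,0,0,0,0],
  [-31.6,-39,0,0,0,0],
  [-31.6,-39,0,0,0,0],
  [-31.6,-39,0,0,0,-4.6],
])

```text
t: 3.05
tcp_pos: [0.5809, -0.2731, 0.2315]
tcp_rot: [0.299, 3.127, -0.0]
contact_force: [1.0, -0.7, 0.0]
grip_width: 0.0852
grip_force: 0.0
```

```bash
cat >> h.py <<'E'
from scipy.spatial.transform import Rotation as R
def st():
    s=manip.read_state(); r=R.from_rotvec(s["tcp_rot"]); return s,np.array(s["tcp_pos"]),r
def totool(delta):
    s,p,r=st(); return np.round(r.inv().apply(delta)*1000,1)
E
python3 - <<'E'
from h import *
s,p,r=st(); print(s["t"],p,np.round(s["joint_pos"],2)); print(np.round(r.as_matrix(),3))
for c in("scene","top"):
    im=manip.read_camera(c); cv2.imwrite(f"pics/{c}1.png",im[:,:,::-1])
    for q in("scoop","scoop_lip"):
        for d in manip.mark_of(c,q): print(c,q,np.round(d["at"],4),round(d["confidence"],2))
print(totool(np.array([.581,-.271,.06])-p))
E
```

```text
3.05 [ 0.58092147 -0.27307944  0.2314863 ] [-0.48  0.2   1.68  0.    1.26 -1.86]
[[-0.982  0.19   0.001]
 [ 0.19   0.982 -0.   ]
 [-0.001  0.    -1.   ]]
scene scoop [ 0.508  -0.2574 -0.0027] 0.9
scene scoop_lip [ 4.094e-01 -2.403e-01 -1.000e-04] 0.73
top scoop [ 0.508  -0.2599  0.0038] 0.96
top scoop_lip [ 0.41   -0.2353  0.0052] 0.57
[  0.2   2.  171.5]
```

Call:
carry_out([
  [0,0,40,0,0,0],
  [0,0,40,0,0,0],
  [0,0,40,0,0,0],
  [0,0,40,0,0,0],
  [0,0,25,0,0,0],
  [0,0,20,0,0,0],
  [0,0,15,0,0,0],
  [0,0,0,0,0,0],
])

```text
t: 4.35
tcp_pos: [0.5801, -0.2712, 0.011]
tcp_rot: [-0.302, -3.127, 0.0]
contact_force: [0.8, 0.5, 0.0]
grip_width: 0.0851
grip_force: 0.0
```

Call:
carry_out([
  [0,0,0,0,0,0],
  [0,0,0,0,0,0],
  [0,0,0,0,0,0],
  [0,0,0,0,0,0],
  [0,0,0,0,0,0],
  [0,0,0,0,0,0],
  [0,0,0,0,0,0],
  [0,0,0,0,0,0],
], grip=0)

```text
t: 5.35
tcp_pos: [0.5809, -0.2716, 0.0118]
tcp_rot: [0.302, 3.126, -0.001]
contact_force: [0.6, -0.2, 4.0]
grip_width: 0.015
grip_force: 58.9
```

Call:
carry_out([
  [0,0,-3,0,0,0],
  [0,0,-6,0,0,0],
  [0,0,-10,0,0,0],
  [0,0,-14,0,0,0],
  [0,0,-16,0,0,0],
  [0,0,-16,0,0,0],
  [0,0,-14,0,0,0],
  [0,0,-10,0,0,0],
  [0,0,-6,0,0,0],
  [0,0,0,0,0,0],
])

```text
t: 6.6
tcp_pos: [0.5805, -0.2715, 0.1066]
tcp_rot: [0.302, 3.127, -0.0]
contact_force: [-0.1, 0.2, -1.3]
grip_width: 0.0151
grip_force: 58.5
```

```bash
python3 - <<'E'
from h import *
s,p,r=st(); print(s["t"],p,s["grip_width"]); 
for c in("scene","top"):
    im=manip.read_camera(c); cv2.imwrite(f"pics/{c}2.png",im[:,:,::-1])
    for q in("scoop","scoop_lip","ball_a"):
        for d in manip.mark_of(c,q): print(c,q,np.round(d["at"],4),round(d["confidence"],2), np.round(r.inv().apply(d["at"]-p)*1000,1))
a=cv2.imread("pics/scene2.png")[150:330,80:260]; b=cv2.imread("pics/top2.png")[140:290,300:450]
cv2.imwrite("pics/crop2.png",np.hstack([cv2.resize(a,(400,400),interpolation=2),cv2.resize(b,(400,400),interpolation=2)]))
E
```

```text
6.6 [ 0.58050764 -0.27147793  0.1066471 ] 0.015082502917402863
scene scoop [ 0.5077 -0.2557  0.094 ] 0.71 [74.5  1.6 12.6]
scene scoop_lip [ 0.4091 -0.2409  0.0984] 0.77 [174.1  -2.8   8.2]
scene ball_a [ 0.4976 -0.2557  0.1026] 0.56 [84.4 -0.4  4. ]
top scoop [ 0.5064 -0.2611  0.0962] 0.53 [74.7 -4.  10.4]
top ball_a [ 0.4977 -0.2531  0.1062] 0.39 [84.8  2.2  0.4]
```

View pics/crop2.png

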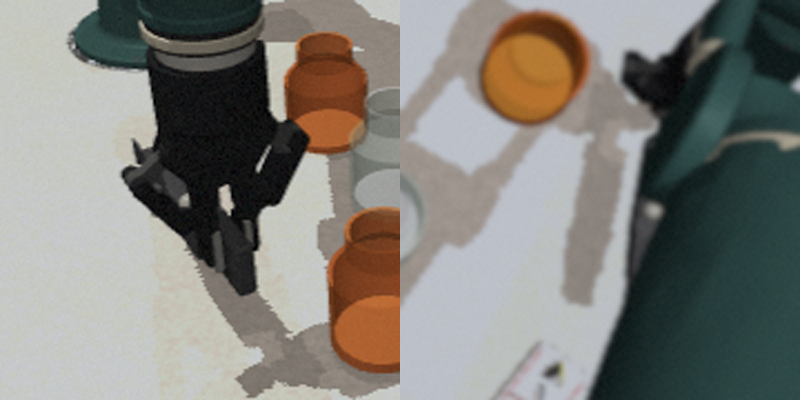

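The scoop is held level, with the balls still in the trough. The lip sits at about (175, 0, 9) mm in the tool frame. I'll raise it, shift to x 0.49 and turn the spout to +y.

Call:
carry_out([
  [3,-1,-3,0,0,0],
  [7,-2,-6,0,0,0],
  [10,-2.5,-8,0,0,0],
  [12,-2.5,-9,0,0,0],
  [12,-2.5,-9,0,0,0],
  [12,-2.5,-9,0,0,0],
  [12,-2.5,-8,0,0,0],
  [10,-2.5,-6,0,0,0],
  [6,-1.5,-4,0,0,0],
  [2.7,-0.8,-1.4,0,0,2],
])

```text
t: 8.25
tcp_pos: [0.4911, -0.2748, 0.17]
tcp_rot: [0.36, 3.121, -0.0]
contact_force: [-0.1, -0.1, -1.9]
grip_width: 0.0152
grip_force: 58.5
```

Call:
carry_out([
  [0,0,0,0,0,3],
  [0,0,0,0,0,4],
  [0,0,0,0,0,5],
  [0,0,0,0,0,5],
  [0,0,0,0,0,5],
  [0,0,0,0,0,5],
  [0,0,0,0,0,5],
  [0,0,0,0,0,5],
  [0,0,0,0,0,5],
  [0,0,0,0,0,5],
])

```text
t: 9.5
tcp_pos: [0.4914, -0.2746, 0.1693]
tcp_rot: [-1.576, -2.717, 0.0]
contact_force: [0.6, 0.6, -1.9]
grip_width: 0.0151
grip_force: 58.5
```

Call:
carry_out([
  [0,0,0,0,0,5],
  [0,0,0,0,0,5],
  [0,0,0,0,0,5],
  [0,0,0,0,0,5],
  [0,0,0,0,0,5],
  [0,0,0,0,0,3],
  [0,0,0,0,0,2],
  [0,0,0,0,0,0],
])

```text
t: 10.5
tcp_pos: [0.4914, -0.2747, 0.1694]
tcp_rot: [-2.222, -2.221, 0.0]
contact_force: [-0.9, 0.1, -1.5]
grip_width: 0.015
grip_force: 58.5
```

```bash
cat > look.py <<'E'
from h import *
import sys
n=sys.argv[1]
s,p,r=st(); print(s["t"],p,np.round(s["joint_pos"],2),s["grip_width"]); print(np.round(r.as_matrix(),3))
for c in("scene","top"):
    im=manip.read_camera(c); cv2.imwrite(f"pics/{c}{n}.png",im[:,:,::-1])
    for q in("scoop","scoop_lip","ball_a","jar"):
        for d in manip.mark_of(c,q): print(c,q,np.round(d["at"],4),round(d["confidence"],2), np.round(r.inv().apply(d["at"]-p)*1000,1))
a=cv2.imread(f"pics/scene{n}.png")[120:300,140:320]; b=cv2.imread(f"pics/top{n}.png")[160:290,260:390]
cv2.imwrite(f"pics/crop{n}.png",np.hstack([cv2.resize(a,(400,400),interpolation=2),cv2.resize(b,(400,400),interpolation=2)]))
E
python3 look.py 3
```

```text
10.5 [ 0.49135683 -0.27467877  0.16942797] [-0.55  0.1   1.91 -0.    1.13 -0.55] 0.014968606088364943
[[ 0.001  1.    -0.   ]
 [ 1.    -0.001  0.   ]
 [ 0.    -0.    -1.   ]]
scene scoop [ 0.4902 -0.2017  0.1545] 0.63 [73.  -1.2 14.9]
scene scoop_lip [ 0.4887 -0.1027  0.1596] 0.84 [172.   -2.7   9.9]
scene jar [0.3508 0.0041 0.0028] 0.94 [ 278.7 -140.6  166.7]
scene jar [ 0.6309 -0.1649  0.0017] 0.93 [109.8 139.5 167.7]
scene jar [ 0.4896 -0.0279 -0.0018] 0.61 [246.7  -1.8 171.3]
top scoop [ 0.4929 -0.2031  0.1613] 0.97 [71.6  1.5  8.1]
top scoop_lip [ 0.4897 -0.1017  0.162 ] 0.89 [173.   -1.8   7.5]
top ball_a [ 0.4915 -0.2146  0.1703] 0.53 [60.1  0.1 -0.9]
top ball_a [ 0.4954 -0.1872  0.1693] 0.51 [87.5  4.   0.1]
top jar [ 0.3512 -0.0027  0.0012] 0.92 [ 271.9 -140.2  168.3]
top jar [ 0.6281 -0.1679  0.0007] 0.91 [106.8 136.7 168.7]
```

Call:
carry_out([
  [2,0,2,0,0,0],
  [5,0,4,0,0,0],
  [8,0,5,0,0,0],
  [9,0,5,0,0,0],
  [9,0,5,0,0,0],
  [9,0,4,0,0,0],
  [8,0,3,0,0,0],
  [6,0,2,0,0,0],
  [3,0,0,0,0,0],
  [0,0,0,0,0,0],
])

```text
t: 12.25
tcp_pos: [0.4916, -0.2157, 0.1399]
tcp_rot: [2.221, 2.221, 0.0]
contact_force: [0.6, 0.8, -1.3]
grip_width: 0.015
grip_force: 58.5
```

```bash
python3 look.py 4
```

```text
12.25 [ 0.49155371 -0.21570568  0.13989953] [-0.46  0.08  1.99 -0.    1.07 -0.46] 0.0150075933847996
[[ 0.  1.  0.]
 [ 1. -0. -0.]
 [-0.  0. -1.]]
scene scoop [ 0.4893 -0.1395  0.1277] 0.97 [76.2 -2.3 12.2]
scene scoop_lip [ 0.4905 -0.0422  0.1297] 0.91 [173.5  -1.1  10.2]
scene jar [ 6.316e-01 -1.653e-01  4.000e-04] 0.86 [ 50.5 140.  139.5]
scene jar [ 0.4929 -0.0291 -0.0008] 0.68 [186.6   1.2 140.6]
scene jar [0.3512 0.0022 0.0023] 0.65 [ 217.9 -140.5  137.5]
top scoop [ 0.4919 -0.1446  0.1296] 0.78 [71.1  0.3 10.3]
top scoop_lip [ 0.4909 -0.0392  0.1323] 0.91 [176.5  -0.7   7.6]
top scoop_lip [ 0.4918 -0.0276 -0.0026] 0.59 [1.881e+02 1.000e-01 1.424e+02]
top ball_a [ 0.4976 -0.1289  0.1392] 0.59 [86.8  6.   0.7]
top ball_a [ 0.4973 -0.1573  0.1404] 0.4 [58.4  5.7 -0.5]
top jar [ 0.4883 -0.0246 -0.0027] 0.97 [191.1  -3.4 142.5]
top jar [3.527e-01 2.000e-04 2.900e-03] 0.87 [ 215.9 -139.   136.9]
top jar [ 0.6336 -0.1678 -0.0007] 0.87 [ 48.  142.  140.6]
```

View pics/crop4.png

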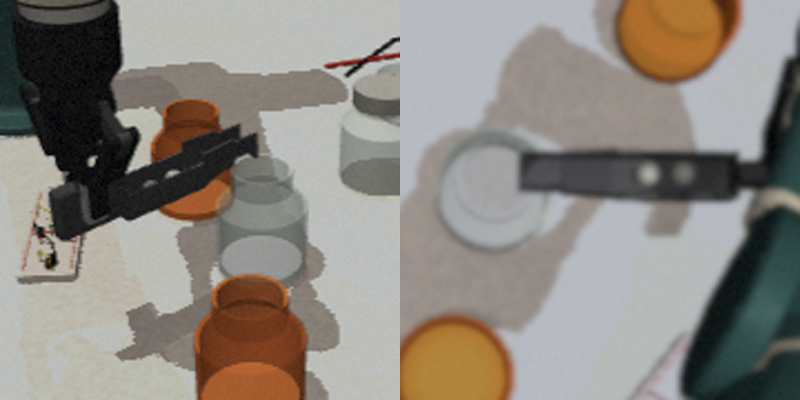

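Call:
carry_out([
  [0,0,2,0,0,0],
  [0,0,4,0,0,0],
  [0,0,5,0,0,0],
  [0,0,5,0,0,0],
  [0,0,5,0,0,0],
  [0,0,4,0,0,0],
  [0,0,3,0,0,0],
  [0,0,0,0,0,0],
  [0,0,0,0,0,0],
])

```text
t: 13.88
tcp_pos: [0.4915, -0.2158, 0.1119]
tcp_rot: [2.222, 2.221, 0.0]
contact_force: [0.3, 0.7, -1.1]
grip_width: 0.0153
grip_force: 58.5
```

```bash
python3 look.py 5; python3 - <<'E'
# lip-pivot: step angle a about tool y: which sign lowers +x (nose)? tool z is down, Ry(+) takes x -> -z (up), so nose-down is ry<0
import numpy as np
from scipy.spatial.transform import Rotation as R
L=np.array([174.5,0,8.8])
for a in(2,3,4,5): print(a,np.round(L-R.from_euler('y',-a,degrees=True).apply(L),2))
E
```

```text
13.875 [ 0.49151809 -0.21580487  0.11185069] [-0.46  0.11  2.02 -0.    1.01 -0.46] 0.015255307252919566
[[ 0.001  1.     0.   ]
 [ 1.    -0.001 -0.   ]
 [-0.     0.    -1.   ]]
scene scoop [ 0.4909 -0.1422  0.0985] 0.97 [73.6 -0.7 13.3]
scene scoop_lip [ 0.4895 -0.0442  0.0996] 0.64 [171.6  -2.1  12.2]
scene scoop_lip [ 4.917e-01 -2.610e-02  2.000e-04] 0.51 [1.897e+02 1.000e-01 1.116e+02]
scene jar [0.35   0.0031 0.0022] 0.92 [ 218.8 -141.7  109.6]
scene jar [ 0.4912 -0.0296  0.0013] 0.78 [186.2  -0.4 110.5]
scene jar [ 0.6277 -0.1697 -0.0018] 0.66 [ 46.2 136.1 113.7]
top scoop [ 0.4925 -0.1436  0.1009] 0.59 [72.2  0.9 10.9]
top scoop_lip [ 0.4941 -0.0424  0.1068] 0.76 [173.4   2.5   5. ]
top ball_a [ 0.4957 -0.1264  0.1161] 0.42 [89.4  4.1 -4.3]
top ball_a [ 0.498  -0.1536  0.1094] 0.41 [62.2  6.4  2.4]
top jar [ 0.6346 -0.1655  0.0011] 0.9 [ 50.4 143.  110.8]
top jar [ 3.486e-01 -1.000e-04  3.300e-03] 0.75 [ 215.6 -143.1  108.5]
top jar [ 0.4942 -0.0245 -0.001 ] 0.59 [191.3   2.6 112.8]
top jar [ 0.4927 -0.1278  0.1154] 0.2 [88.   1.1 -3.6]
2 [ 0.41  0.   -6.08]
3 [ 0.7   0.   -9.12]
4 [  1.04   0.   -12.15]
5 [  1.43   0.   -15.18]
```

View pics/crop5.png

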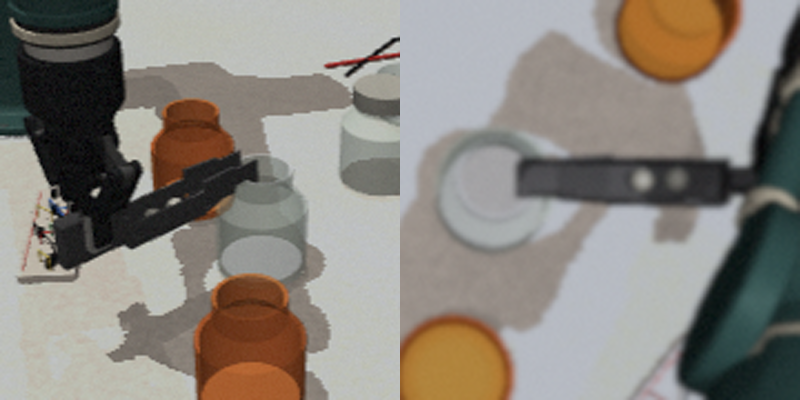

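The lip sits inside the mouth at crop (255,175), with both balls still in the trough. Next I tip the scoop about the lip.

Call:
carry_out([
  [0.2,0,-2.7,0,-1,0],
  [0.4,0,-5.6,0,-2,0],
  [0.4,0,-5.6,0,-2,0],
  [0.4,0,-5.6,0,-2,0],
  [0.4,0,-5.6,0,-2,0],
  [0.4,0,-5.6,0,-2,0],
  [0.4,0,-5.6,0,-2,0],
  [0.4,0,-5.6,0,-2,0],
  [0.4,0,-6.1,0,-2,0],
  [0.2,0,-3,0,-1,0],
])

```text
t: 15.62
tcp_pos: [0.4916, -0.2045, 0.1619]
tcp_rot: [2.051, 2.051, -0.325]
contact_force: [-0.5, 0.5, -2.2]
grip_width: 0.0154
grip_force: 58.5
```

```bash
python3 - <<'E'
from h import *
s,p,r=st(); print(s["t"],np.round(s["joint_pos"],2),s["contact_force"]); M=r.as_matrix()
print("tilt",np.degrees(np.arccos(-M[2,2])),"lip",p+r.apply([.1745,0,.0088]))
E
```

```text
15.625 [-0.24  0.01  2.06 -0.36  1.02 -0.06] [-0.54886529  0.49329232 -2.16632959]
tilt 18.052187553086064 lip [ 0.49161619 -0.04129362  0.09946464]
```

Call:
carry_out([
  [0.4,0,-6.1,0,-2,0],
  [0.4,0,-6.1,0,-2,0],
  [0.4,0,-6.1,0,-2,0],
  [0.4,0,-6.1,0,-2,0],
  [0.4,0,-6.1,0,-2,0],
  [0.4,0,-6.1,0,-2,0],
  [0.4,0,-6.1,0,-2,0],
  [0.4,0,-6.1,0,-2,0],
  [0.4,0,-6.1,0,-2,0],
  [0.4,0,-6.1,0,-2,0],
])

```text
t: 16.88
tcp_pos: [0.4915, -0.1736, 0.214]
tcp_rot: [1.839, 1.837, -0.634]
contact_force: [0.2, -0.6, -1.3]
grip_width: 0.015
grip_force: 58.6
```

```bash
cat > t.py <<'E'
from h import *
s,p,r=st(); print(s["t"],np.round(s["joint_pos"],2),s["contact_force"]); M=r.as_matrix()
print("tilt",np.degrees(np.arccos(-M[2,2])),"lip",p+r.apply([.1745,0,.0088]))
for c in("scene","top"):
    im=manip.read_camera(c); cv2.imwrite(f"pics/{c}6.png",im[:,:,::-1])
    for q in("ball_a","scoop_lip","jar"):
        for d in manip.mark_of(c,q): print(c,q,np.round(d["at"],4),round(d["confidence"],2))
E
python3 t.py
```

```text
16.875 [ 0.03 -0.    2.08 -0.72  1.2   0.35] [ 0.221464   -0.57874106 -1.27624395]
tilt 38.06671498991753 lip [ 0.4916565  -0.04169318  0.09949513]
scene scoop_lip [ 0.4917 -0.0272 -0.0027] 0.62
scene scoop_lip [ 0.4853 -0.0449  0.0986] 0.57
scene jar [0.3466 0.0063 0.0034] 0.76
scene jar [ 0.6298 -0.1675  0.0015] 0.74
scene jar [ 0.4911 -0.0272  0.0005] 0.68
top scoop_lip [ 0.4903 -0.0437  0.1022] 0.66
top jar [ 0.6339 -0.1688 -0.0021] 0.74
```

Now on to about 52°.

Call:
carry_out([
  [0.4,0,-6.1,0,-2,0],
  [0.4,0,-6.1,0,-2,0],
  [0.4,0,-6.1,0,-2,0],
  [0.4,0,-6.1,0,-2,0],
  [0.4,0,-6.1,0,-2,0],
  [0.4,0,-6.1,0,-2,0],
  [0.4,0,-6.1,0,-2,0],
  [0,0,0,0,0,0],
  [0,0,0,0,0,0],
  [0,0,0,0,0,0],
])

```text
t: 18.52
tcp_pos: [0.4914, -0.1425, 0.2426]
tcp_rot: [1.68, 1.678, -0.819]
contact_force: [0.6, 0.2, -1.4]
grip_width: 0.0155
grip_force: 58.6
```

```bash
python3 t.py; python3 - <<'E'
import cv2,numpy as np
a=cv2.imread("pics/scene6.png")[150:260,190:300]; b=cv2.imread("pics/top6.png")[170:280,240:350]
cv2.imwrite("pics/crop6.png",np.hstack([cv2.resize(x,(400,400),interpolation=2) for x in(a,b)]))
E
```

```text
18.525 [ 0.21  0.06  2.08 -0.9   1.38  0.58] [ 0.59681117  0.22955882 -1.44122796]
tilt 51.99262403710534 lip [ 0.49155184 -0.04201456  0.099671  ]
scene scoop_lip [ 0.4897 -0.0452  0.0986] 0.93
scene jar [ 0.6334 -0.166  -0.0021] 0.93
scene jar [0.3495 0.0034 0.0038] 0.85
scene jar [ 0.4938 -0.0259 -0.0011] 0.59
top ball_a [ 0.4975 -0.009   0.0184] 0.46
top scoop_lip [ 0.4941 -0.0438  0.1012] 0.9
top scoop_lip [ 0.4977 -0.0073  0.0152] 0.26
top jar [ 0.6321 -0.1688 -0.001 ] 0.84
top jar [0.353  0.0012 0.0023] 0.77
top jar [ 0.4928 -0.0261 -0.0019] 0.76
```

View pics/crop6.png

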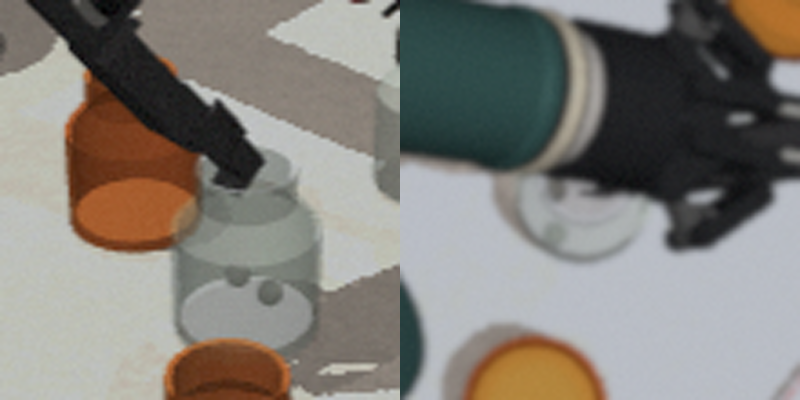

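Both balls lie in the jar, at scene crop (238,275) and (270,292), and the jar is upright. I lift straight up, then level the scoop.

Call:
carry_out([
  [-4,0,-3,0,0,0],
  [-8,0,-6,0,0,0],
  [-8,0,-6,0,0,0],
  [-8,0,-6,0,0,0],
  [-8,0,-6,0,0,0],
  [-8,0,-6,0,0,0],
  [-4,0,-3,0,0,0],
  [-0.2,0,12.2,0,4,0],
  [-0.2,0,12.2,0,4,0],
  [-0.2,0,12.2,0,4,0],
])

```text
t: 20.18
tcp_pos: [0.4913, -0.1711, 0.2782]
tcp_rot: [1.818, 1.818, -0.66]
contact_force: [-0.2, 0.2, -1.6]
grip_width: 0.0152
grip_force: 58.6
```

Call:
carry_out([
  [-0.2,0,12.2,0,4,0],
  [-0.2,0,12.2,0,4,0],
  [-0.2,0,12.2,0,4,0],
  [-0.2,0,12.2,0,4,0],
  [-0.2,0,12.2,0,4,0],
  [-0.2,0,12.2,0,4,0],
  [-0.2,0,12.2,0,4,0],
  [-0.2,0,12.2,0,4,0],
  [-0.2,0,12.2,0,4,0],
  [-0.2,0,12.2,0,4,0],
])

```text
t: 21.42
tcp_pos: [0.4911, -0.2179, 0.168]
tcp_rot: [-2.22, -2.22, -0.001]
contact_force: [0.0, -0.6, -2.1]
grip_width: 0.0156
grip_force: 58.5
```

```bash
python3 look.py 7
```

```text
21.425 [ 0.49106489 -0.21791307  0.16796579] [-0.46  0.05  1.97  0.    1.12 -0.47] 0.015568259548995612
[[ 0.     1.    -0.001]
 [ 1.    -0.     0.002]
 [ 0.002 -0.001 -1.   ]]
scene scoop [ 0.4921 -0.0269 -0.0027] 0.75 [190.7   1.1 171. ]
scene scoop [ 0.4905 -0.1443  0.153 ] 0.68 [73.6 -0.6 15.1]
scene scoop_lip [ 0.4873 -0.0451  0.1585] 0.6 [172.8  -3.8   9.8]
scene ball_a [ 0.4899 -0.0291 -0.0057] 0.73 [188.5  -1.1 174. ]
scene jar [ 0.4926 -0.0255 -0.0051] 0.85 [192.1   1.6 173.4]
scene jar [ 0.6298 -0.166   0.0024] 0.65 [ 51.6 138.8 165.6]
scene jar [0.3513 0.0047 0.0032] 0.59 [ 222.3 -139.7  165.2]
top scoop [ 0.489  -0.1416  0.1603] 0.7 [76.3 -2.1  7.8]
top scoop_lip [ 0.4911 -0.0407  0.16  ] 0.77 [177.2   0.    8.3]
top ball_a [ 0.4957 -0.0087  0.0163] 0.39 [209.    4.7 152. ]
top jar [0.3503 0.0019 0.0041] 0.92 [ 219.5 -140.7  164.3]
top jar [ 0.4934 -0.029  -0.0013] 0.72 [188.6   2.4 169.6]
top jar [ 0.6288 -0.1667 -0.0017] 0.62 [ 50.9 137.8 169.7]
```

View pics/crop7.png

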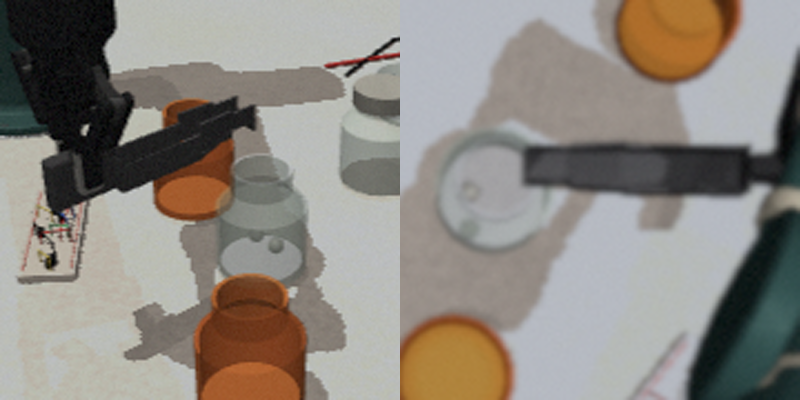

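The scoop is empty and level, and both balls lie in the jar. I'll back off 140 mm and set it down.

Call:
carry_out([
  [-8,0,0,0,0,0],
  [-18,0,0,0,0,0],
  [-22,0,0,0,0,0],
  [-22,0,4,0,0,0],
  [-22,0,8,0,0,0],
  [-22,0,12,0,0,0],
  [-18,0,18,0,0,0],
  [-8,0,20,0,0,0],
  [0,0,22,0,0,0],
  [0,0,20,0,0,0],
])

```text
t: 23.18
tcp_pos: [0.4906, -0.3569, 0.0619]
tcp_rot: [-2.22, -2.219, 0.0]
contact_force: [-0.0, -0.1, -2.0]
grip_width: 0.015
grip_force: 58.5
```

Call:
carry_out([
  [0,0,18,0,0,0],
  [0,0,13,0,0,0],
  [0,0,8,0,0,0],
  [0,0,5,0,0,0],
  [0,0,3,0,0,0],
  [0,0,2,0,0,0],
  [0,0,1,0,0,0],
  [0,0,1,0,0,0],
  [0,0,0,0,0,0],
])

```text
t: 24.3
tcp_pos: [0.4913, -0.3576, 0.0134]
tcp_rot: [2.222, 2.221, 0.0]
contact_force: [-0.2, 0.8, -1.3]
grip_width: 0.0155
grip_force: 58.5
```

Call:
carry_out([
  [0,0,0.7,0,0,0],
  [0,0,0.7,0,0,0],
  [0,0,0,0,0,0],
])

```text
t: 24.68
tcp_pos: [0.4912, -0.3576, 0.0118]
tcp_rot: [-2.222, -2.221, 0.0]
contact_force: [0.9, 0.4, -1.1]
grip_width: 0.0152
grip_force: 58.5
```

Call:
carry_out([
  [0,0,0,0,0,0],
  [0,0,0,0,0,0],
  [0,0,0,0,0,0],
  [0,0,0,0,0,0],
  [0,0,0,0,0,0],
  [0,0,0,0,0,0],
  [0,0,0,0,0,0],
  [0,0,0,0,0,0],
], grip=1)

```text
t: 25.68
tcp_pos: [0.4913, -0.3576, 0.0119]
tcp_rot: [-2.222, -2.221, 0.0]
contact_force: [0.1, 0.7, -0.8]
grip_width: 0.0855
grip_force: 0.0
```

Call:
carry_out([
  [0,0,-10,0,0,0],
  [0,0,-20,0,0,0],
  [0,0,-30,0,0,0],
  [0,0,-30,0,0,0],
  [0,0,-30,0,0,0],
  [0,0,-30,0,0,0],
  [0,0,-20,0,0,0],
  [0,0,0,0,0,0],
])

```text
t: 26.68
tcp_pos: [0.4926, -0.3586, 0.185]
tcp_rot: [2.218, 2.217, 0.001]
contact_force: [0.3, 0.2, -0.3]
grip_width: 0.0858
grip_force: 0.0
```

```bash
python3 - <<'E'
from h import *
s,p,r=st(); print(s["t"],p,s["grip_width"],s["contact_force"])
for c in("scene","top"):
    im=manip.read_camera(c); cv2.imwrite(f"pics/{c}8.png",im[:,:,::-1])
    for q in("scoop","ball_a","jar"):
        for d in manip.mark_of(c,q): print(c,q,np.round(d["at"],4),round(d["confidence"],2))
a=cv2.imread("pics/scene8.png")[150:330,110:290]
cv2.imwrite("pics/crop8.png",cv2.resize(a,(540,540),interpolation=2))
E
```

```text
26.675 [ 0.49263311 -0.35864932  0.18499293] 0.08575693002622502 [ 0.31068032  0.16755655 -0.31214084]
scene scoop [ 0.4913 -0.281  -0.0011] 0.62
scene jar [ 0.4944 -0.0299 -0.0027] 0.9
scene jar [0.3502 0.0055 0.0037] 0.69
top scoop [ 0.4931 -0.2867  0.0009] 0.65
top ball_a [ 0.4973 -0.0076  0.0159] 0.51
top jar [ 6.284e-01 -1.655e-01  2.000e-04] 0.93
top jar [ 0.4956 -0.0293 -0.0027] 0.78
top jar [ 0.3526 -0.0012  0.0015] 0.58
```

View pics/crop8.png

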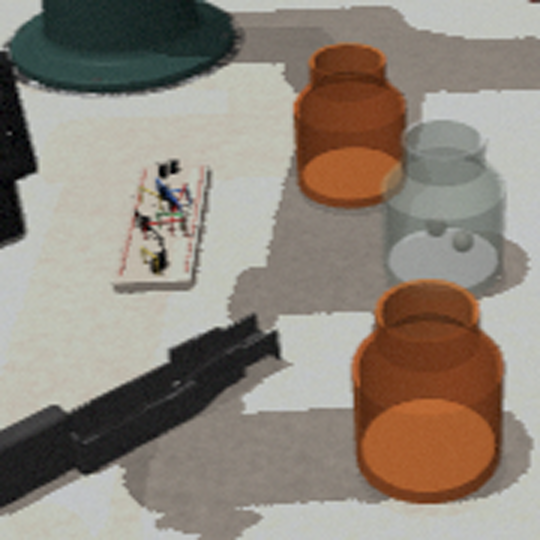

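The scoop lies flat on the bench, released. Both balls are in the upright jar, at crop (437,228) and (462,240). I'm handing in.

```bash
python3 -c "
from rig import manip
print(manip.sign_off())"
```

```text
the job is handed in; nothing more can be done
None
```

The job is handed in: both steel balls are in the upright open glass jar, and the empty scoop is released flat on the bench with the arm clear; the hand-in returned no verdict.

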